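# Seat the loupe lens in its three-point stand

### The job

Take the loupe lens out of its wooden rest and seat it, flange down, in the loupe stand: press it straight down past the three spring balls until it is fully home, bears on all three pads and cannot rock, then let go. The glass is fragile: press firmly but never with more than about 20 N, and leave the other things on the board alone.

Things in the scene. Friction and masses are not known exactly. Their poses are not given: they have to be found in the camera images.
- lens_center (a point): The loupe lens: a loose turned metal barrel, upright, glass on top, 58 mm high, 100 to 190 g. From the underside up: bevelled aluminium flange 53 mm across at the bottom, 60 mm at 4 to 6 mm, 48 mm at 16 mm; above it a dark barrel with black rings, 38 mm across, from 16 to 56 mm: grip it there. This point is on its axis, 28 mm above the underside; z is its axis, up.
- lens_underside (a point): Centre of the lens's flat underside. At the start it is 6 mm above the board, loose in the round recess of the rest.
- lens_rest: Wooden rest, 96 x 96 x 14 mm, fixed, with a round recess 66 mm across, 8 mm deep; origin at the centre of its underside.
- stand_axis (a point): The loupe stand, fixed: a round grey foot 120 mm across and 10 mm high that carries three upright columns with a head of three pads and three spring balls. The lens goes down between the columns onto the pads, on the stand's axis, at any yaw. This point is on the axis on top of the foot, 10 mm above the board; z up, x towards the first column.
- loupe_stand: The same stand, origin at the centre of the foot's underside. The head is clamped at another height each time, and no reading gives it: pad tops 38 to 62 mm above the board. The lens's underside meets the balls about 8 mm above the pads; about 4 to 10 N in all pushes it past them; in the last 2 to 4 mm the balls snap over the flange and press it onto the pads with some 5 N; the pads are a hard stop.
- stand_sleeve (a point): Top of the first column's sleeve, 29 mm above the board. The columns stand 46 mm from the axis, at 0, 120 and 240 degrees; each has a small brass pad 23.5 mm from the axis and, above it, an aluminium block with a spring ball that reaches in to 28 mm from the axis, 8.5 mm above the pads. Blocks and their set screws rise to 16 mm above the pads, 56 mm from the axis outermost.
- die_block: bystander: cutting die, a dark steel band 88 x 40 x 30 mm; origin at the centre of its underside
- weight_block: bystander: dark metal weight 50 x 62 x 48 mm with a wooden knob; origin at the centre of its underside
- blanks_navy: bystander: stack of oval navy leather blanks 83 x 50 x 19 mm; origin at the centre of its underside
Things that resemble listed ones, but are neither listed nor needed, are in the scene too. Leave any blue or orange look-alike of the part that bears lens_center alone. Leave any turquoise look-alike of the loupe_stand alone.

How it is judged:
On the way:
1. the lens is lifted clear of its rest (height (world z) of lens_center above 0.07 m), for 0.1 s.
At the end, for the whole second after the job is handed in: The lens stands on the stand's axis within 3 mm, upright within 0.03 rad, each of the three pads carries more than 0.2 N of it, and it is at rest, released (contact force between each of pads_c0, pads_c1, pads_c2 and lens above 0.2 N and horizontal distance between lens_center and stand_axis below 0.003 m and angle between lens_center's own z axis and vertical below 0.03 rad and linear speed of lens below 0.01 m/s and angular speed of lens below 0.1 rad/s); the robot touches nothing.
It fails at once if the lens is pressed onto the three pads with more than 35 N in all (20 N of push, the lens's weight and the balls' hold-down stay well below) (contact force between pads and lens above 35 N).
It fails at once if the die block, the weight or the navy blanks are moved by more than 20 mm (distance of any of die_block, weight_block, blanks_navy from where it was at the start of the episode above 0.02 m).
It also fails if it takes over 45 s, if anything falls off the work surface, if the arm or the gripper's body presses on something with over 40 N, if the wrist force passes 120 N, or if a joint passes its speed limit or range.

### The arm

A 6-joint arm with a two-finger parallel gripper is mounted at the origin on a cart in front of the work surface, level with it; the furniture and walls round the work are solid. World frame = base frame: x ahead of the robot, y to its left, z up, the work surface at z = 0. Lengths are in m, angles in rad, forces in N, time in s.
With the tool pointing down it reaches from about 0.425 to 0.95 m from the base axis. Payload 3.5 kg.
Tool frame: the origin (TCP) lies on the centre line of the jaws, within the pads' length; the fingertips stand 11 mm ahead of it and the grasp point (between the pads) lies 8 mm behind it; x points along the fingers, y is the direction in which the jaws open and shut, and the axes are right-handed (so a half turn about x gives the same grasp; the last joint's range is limited). The gripper opens to 85 mm and grips with 20 to 120 N. Pads are 22 mm wide; open, the fingers measure 114 mm over their backs; the gripper's body (76 mm by 85 mm) begins 54 mm behind the grasp point. The pads swing forward as they close: fully open they stand 13 mm farther back than shut.
Start: joints at [1.135, 0.286, 1.577, -0, 1.279, -0.15], TCP at [0.19, 0.648, 0.242] pointing down, gripper open.
Joint ranges: [-2.77, 2.77], [-0.9, 2.22], [0.21, 2.48], [-1.53, 4.67], [0.24, 2.81], [-2.84, 2.84]. Speed limits (rad/s): [2.79, 2.79, 3.14, 3.14, 3.14, 3.14].

### API

Orientations are given as a unit quaternion [x, y, z, w].
In Python, from plant import ctrl gives the robot as it stands. The module is installed in compiled form; this text tells all that it offers.
- The arm moves only by the tool drive_tool, never from a script. Its argument "series" is a list of rows, each a list of 2 entries, a list of its own where there are three numbers: the shift along the tool's x, y, z in units of 50 mm (1.0 is 50 mm), then the turn, a rotation vector about the tool's x, y, z in degrees. A call has 1 to 5 rows; each row shifts and turns the pose as measured when the row begins, along the tool's axes as they then stand; what a row does not reach is not made up. A row lasts 1/10 s, in which the tool goes at most 50 mm and 8.59 degrees, less where a joint would pass 70% of its speed; a pose out of reach is approached as far as the arm can. A call is refused whole if a number of a shift passes 1 or a number of a turn 8.59, either way. A call with a gripper value outside its range is refused whole. "grip" is the gripper's target within -1 to 1 (fully open at 1, half-way at 0, shut at -1), set as the call begins (left out, the last holds). The fingers move at their own pace and stop on an object; "newtons" is the grip in N (left out, the last holds). Time passes only in rows, so rows that do not move let the fingers close. It gives the time, the measured TCP pose, the force and the opening at its end, in the units of the state.
- ctrl.get_state(): the state, without advancing time (a new reading comes with each control period).
- ctrl.read_camera(name): name is "scene" or "top" or "wrist"; returns a dict with "img" (420x560x3 uint8, red, green, blue), "camera_matrix" (3x3 intrinsics, pixels), "R" (3x3) and "t" (3): a world point X has camera coordinates R X + t. Camera axes: x right, y down, z forward; pixel columns grow to the right and rows downward; lengths in m; the calibration is good to about 2 mm. The wrist camera is an equidistant fisheye: a pixel r from the principal point sees the ray r / f radians off the axis. A picture is of the moment at which its call begins. There is no depth.
- ctrl.sign_off(): hands the job in, once; it reports no verdict.
The state is a dict: "time": time; "qpos": joint angles; "dq": joint speeds; "joint_efforts": joint torques, N m; "eef_pos": TCP position; "tcp_rot": TCP orientation; "contact_force": force on the tool from outside, world axes, zero at the start; "wrist_torque": the same for the moment, N m; "opening": opening from 0.0 (shut) to 1.0 (fully open).
Only numpy, scipy, OpenCV 4.12 (cv2) and the standard library are available. Lean on these libraries where they do the work, as an engineer would, in place of code of your own. Each camera call takes 0.05 s, during which the arm holds its last target.

## Working session

There is one attempt and no reset: what is moved stays moved. The work goes in short steps, Python scripts to look and compute and a tool call to move; the robot and the scene stay as the last step left them, time stands still between calls to the robot, and variables do not carry over. Pictures are saved under pics/ and viewed, and the job is handed in when it is done.

Besides the shell and the picture viewer there is one more tool, called as name(argument=value, ...) on one line, values as JSON. drive_tool: Moves the arm, as the interface text tells. Its arguments: {"type":"object","properties":{"series":{"type":"array"},"grip":{"type":"number"},"newtons":{"type":"number"}},"required":["series"]}

```bash
mkdir -p pics; cat > h.py <<'E'
import numpy as np, cv2, json
from scipy.spatial.transform import Rotation as Ro
from plant import ctrl
def snap(name,fn):
    c=ctrl.read_camera(name); cv2.imwrite(f'pics/{fn}.png',cv2.cvtColor(c['img'],cv2.COLOR_RGB2BGR))
    np.savez(f'{fn}.npz',**{k:np.array(c[k]) for k in('img','camera_matrix','R','t')}); return c
def load(fn): return dict(np.load(f'{fn}.npz'))
def onplane(c,u,v,z,fish=False):
    K=c['camera_matrix'];R=c['R'];t=c['t']
    x=(u-K[0,2])/K[0,0];y=(v-K[1,2])/K[1,1]
    if fish:
        r=np.hypot(x,y); d=np.array([x/r*np.sin(r),y/r*np.sin(r),np.cos(r)]) if r>0 else np.array([0,0,1.])
    else: d=np.array([x,y,1.])
    o=-R.T@t; w=R.T@d; s=(z-o[2])/w[2]; return o+s*w
def proj(c,X,fish=False):
    K=c['camera_matrix'];p=c['R']@np.array(X)+c['t']
    if fish:
        rr=np.hypot(p[0],p[1]);th=np.arctan2(rr,p[2]);x,y=p[0]/rr*th,p[1]/rr*th
    else: x,y=p[0]/p[2],p[1]/p[2]
    return np.array([K[0,0]*x+K[0,2],K[1,1]*y+K[1,2]])
def st():
    s=ctrl.get_state(); print({k:np.round(s[k],4).tolist() for k in('time','eef_pos','tcp_rot','contact_force','wrist_torque','opening','qpos')}); return s
E
python3 - <<'E'
from h import *
s=st()
for n in('scene','top','wrist'):
    c=snap(n,n+'0'); print(n,c['camera_matrix'].round(1).tolist(),(-c['R'].T@c['t']).round(3),c['R'].round(3).tolist())
E
```

```text
{'time': 0.0, 'eef_pos': [0.19, 0.647, 0.2409], 'tcp_rot': [0.0999, 0.7001, -0.1015, 0.6997], 'contact_force': [0.0533, -0.4035, 0.2557], 'wrist_torque': [-0.0271, 0.018, 0.0369], 'opening': 1.001, 'qpos': [1.135, 0.2872, 1.5782, -0.0, 1.2786, -0.15]}
scene [[384.8, 0.0, 277.9], [0.0, 384.8, 210.5], [0.0, 0.0, 1.0]] [ 0.019 -0.46   0.689] [[0.601, -0.799, 0.001], [-0.545, -0.41, -0.731], [0.585, 0.439, -0.682]]
top [[421.6, 0.0, 282.0], [0.0, 421.6, 216.4], [0.0, 0.0, 1.0]] [ 0.406 -0.086  1.05 ] [[-0.027, -0.999, -0.032], [-0.99, 0.032, -0.138], [0.139, 0.028, -0.99]]
wrist [[325.2, 0.0, 281.6], [0.0, 325.2, 212.2], [0.0, 0.0, 1.0]] [0.126 0.667 0.374] [[0.282, 0.96, -0.001], [0.926, -0.271, 0.261], [0.25, -0.075, -0.965]]
```

View pics/scene0.png

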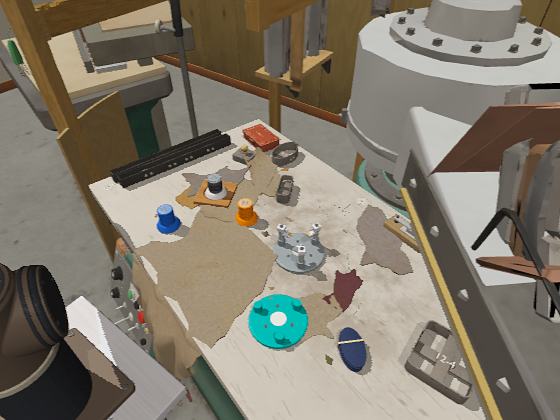

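View pics/top0.png

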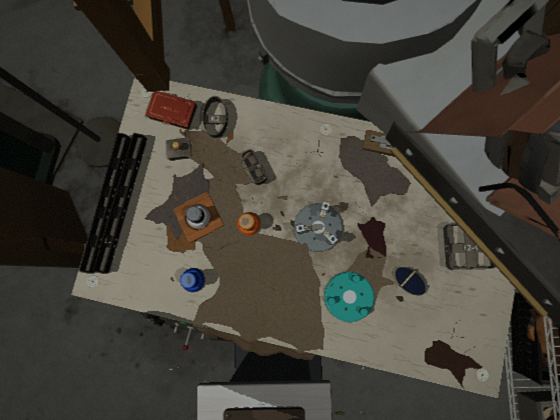

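View pics/wrist0.png

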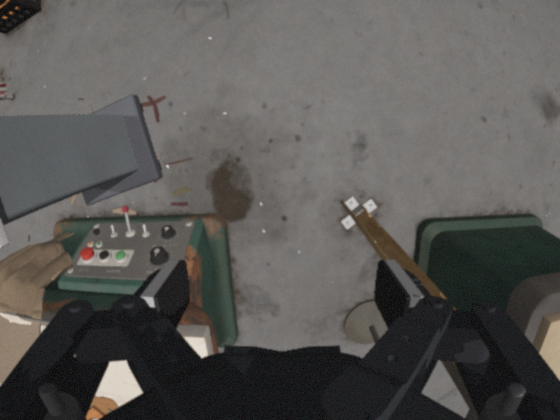

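The lens is the grey barrel in the wooden rest, at top (198,216) and scene (214,187). The grey stand is at top (318,227) and scene (299,252). The blue, orange and turquoise items are decoys. I'll zoom in on the lens and stand.

```bash
python3 - <<'E'
from h import *
t=cv2.imread('pics/top0.png');s=cv2.imread('pics/scene0.png')
f=lambda im,x,y,w,h:cv2.resize(im[y:y+h,x:x+w],(400,300),interpolation=cv2.INTER_CUBIC)
a=np.vstack([np.hstack([f(t,158,176,80,60) if 0 else f(t,158,186,80,60),f(t,278,197,80,60)]),np.hstack([f(s,174,160,80,60),f(s,260,212,80,60)])])
cv2.imwrite('pics/z0.png',a)
T=load('top0')
for n,u,v,z in(('rest',200,219,.014),('lens top',198,216,.064),('foot',318,227,.01),('orange',248,223,0.06),('weight',467,246,.03),('navy',410,280,.019)): print(n,onplane(T,u,v,z).round(3))
E
```

```text
rest [0.551 0.148 0.014]
lens top [0.551 0.142 0.064]
foot [ 0.522 -0.145  0.01 ]
orange [0.531 0.023 0.06 ]
weight [ 0.463 -0.497  0.03 ]
navy [ 0.387 -0.359  0.019]
```

View pics/z0.png

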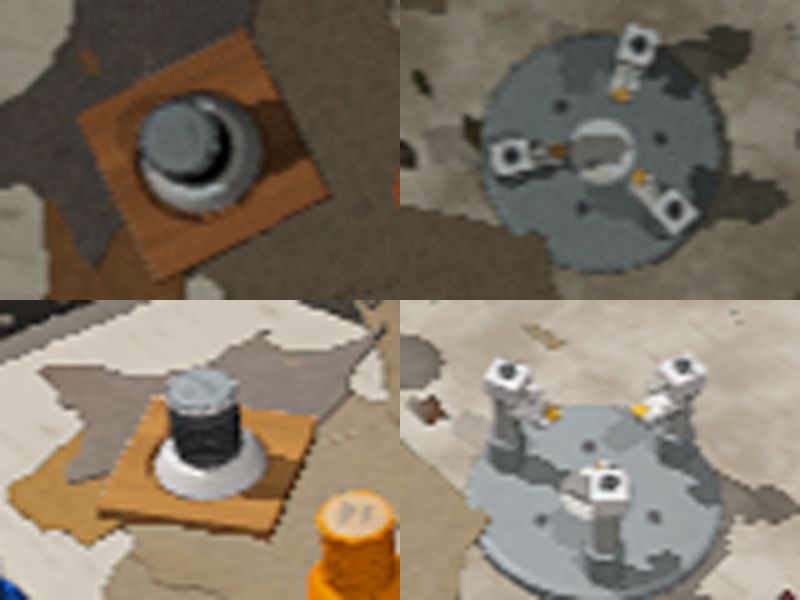

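```bash
cat >> h.py <<'E'
def goto(xyz,jaw=None,smax=.05):
    """print the tool-frame shift (units of 50mm) and turn (deg) to TCP xyz with tool x down, y along angle jaw(deg)"""
    s=ctrl.get_state(); Rt=Ro.from_quat(s['tcp_rot']); M=Rt.as_matrix()
    d=M.T@(np.array(xyz)-s['eef_pos'])
    print('eef',np.round(s['eef_pos'],4),'tooly',M[:,1].round(3),'yaw_y',np.degrees(np.arctan2(M[1,1],M[0,1])).round(2),'toolx',M[:,0].round(4))
    print('total shift units',(d/.05).round(3))
    if jaw is not None:
        y=np.array([np.cos(np.radians(jaw)),np.sin(np.radians(jaw)),0]);x=np.array([0,0,-1.])
        D=np.stack([x,y,np.cross(x,y)],1); print('turn deg',np.degrees((Rt.inv()*Ro.from_matrix(D)).as_rotvec()).round(2))
E
python3 - <<'E'
from h import *
goto((.49,.14,.24),104)
E
```

```text
eef [0.19   0.6472 0.2412] tooly [ 0.282  0.959 -0.002] yaw_y 73.63 toolx [-8.0e-04 -1.7e-03 -1.0e+00]
total shift units [ 0.037 -8.041  8.615]
turn deg [-30.37  -0.04   0.1 ]
```

drive_tool(series=[[[0,-0.6,0.67],[4.8,0,0]],[[0,-0.55,0.72],[4.8,0,0]],[[0,-0.48,0.76],[4.8,0,0]],[[0,-0.42,0.8],[4.8,0,0]],[[0,-0.35,0.83],[4.8,0,0]]], grip=1, newtons=60)

```text
time: 0.65
eef_pos: [0.307, 0.4517, 0.2379]
tcp_rot: [0.244, 0.663, -0.248, 0.662]
contact_force: [0.0, 0.4, -0.7]
opening: 1.001
```

```bash
python3 - <<'E'
from h import *
goto((.50,.14,.24),11); st()
E
```

```text
eef [0.307  0.4517 0.2379] tooly [ 0.653  0.758 -0.005] yaw_y 49.25 toolx [-0.0033 -0.0039 -1.    ]
total shift units [-0.031 -2.203  6.993]
turn deg [38.25  0.1   0.28]
{'time': 0.65, 'eef_pos': [0.307, 0.4517, 0.2379], 'tcp_rot': [0.2445, 0.6635, -0.2479, 0.6623], 'contact_force': [0.0307, 0.3668, -0.6702], 'wrist_torque': [0.0167, -0.0131, 0.0072], 'opening': 1.0011, 'qpos': [0.7882, 0.0087, 1.896, -0.0004, 1.2419, -0.0713]}
```

drive_tool(series=[[[-0.02,-0.27,0.86],[4.8,0,0]],[[-0.02,-0.2,0.88],[4.8,0,0]],[[0,-0.12,0.89],[4.8,0,0]],[[0,-0.05,0.9],[4.8,0,0]],[[0,0.03,0.9],[4.8,0,0]]])

```text
time: 1.15
eef_pos: [0.4265, 0.2507, 0.2393]
tcp_rot: [0.382, 0.594, -0.385, 0.594]
contact_force: [1.5, 0.7, -0.1]
opening: 0.999
```

drive_tool(series=[[[0,0.1,0.89],[4.8,0,0]],[[0,0.18,0.88],[4.8,0,0]],[[0,0.22,0.7],[4.8,0,0]],[[0,0,0],[0,0,0]]])

```text
time: 1.55
eef_pos: [0.4949, 0.1333, 0.2391]
tcp_rot: [0.458, 0.537, -0.462, 0.538]
contact_force: [0.4, 0.6, -0.7]
opening: 1.0
```

```bash
python3 - <<'E'
from h import *
goto((.551,.142,.24),11); c=snap('wrist','w1'); print((-c['R'].T@c['t']).round(3)); T=snap('top','top1')
E
```

```text
eef [0.4949 0.1333 0.2391] tooly [ 0.988  0.154 -0.003] yaw_y 8.87 toolx [-0.0027 -0.0053 -1.    ]
total shift units [-0.022  1.135  0.   ]
turn deg [-2.13  0.27  0.2 ]
[0.485 0.2   0.371]
```

View pics/w1.png

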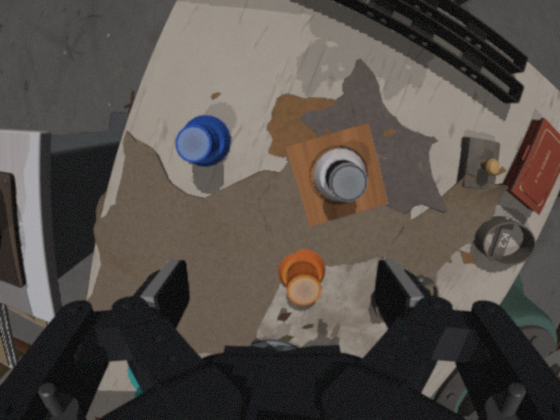

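The wrist view shows the lens in its rest: top face near (347,181), rest quad (288,145) to (388,205), with the orange decoy at (302,280). I'll measure it precisely.

```bash
python3 - <<'E'
from h import *
c=load('w1'); im=c['img']; hsv=cv2.cvtColor(im,cv2.COLOR_RGB2HSV)
x0,y0,x1,y1=280,115,395,235
m=cv2.inRange(hsv,(5,110,60),(20,255,220)); 
cv2.imwrite('pics/z1.png',cv2.resize(cv2.cvtColor(im[y0:y1,x0:x1],cv2.COLOR_RGB2BGR),None,fx=5,fy=5,interpolation=cv2.INTER_CUBIC))
mm=np.zeros_like(m);mm[y0:y1,x0:x1]=m[y0:y1,x0:x1]
mm=cv2.morphologyEx(mm,cv2.MORPH_OPEN,np.ones((3,3)))
cs,_=cv2.findContours(mm,cv2.RETR_EXTERNAL,cv2.CHAIN_APPROX_NONE); k=max(cs,key=cv2.contourArea); print(cv2.contourArea(k))
P=np.array([onplane(c,u,v,.014,True)[:2] for u,v in k[:,0]]); r=cv2.minAreaRect((P*1000).astype(np.float32)); print('rest',r)
E
```

```text
7644.5
rest ((543.561767578125, 168.80010986328125), (103.89836120605469, 130.1675262451172), 25.775089263916016)
```

View pics/z1.png

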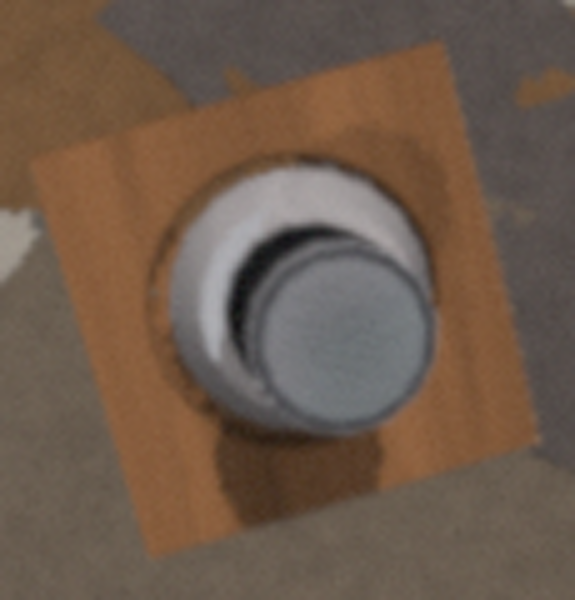

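```bash
python3 - <<'E'
from h import *
c=load('w1'); g=lambda X,Y,z:onplane(c,280+(X+.5)/5-.5,115+(Y+.5)/5-.5,z,True)
C=np.array([g(x,y,.014) for x,y in((32,160),(440,42),(540,440),(152,556))]); print('rest',C.mean(0).round(4),[np.linalg.norm(C[i]-C[i-1]).round(4) for i in range(4)])
print('flange',g(303,297,.011).round(4),'r',np.linalg.norm(g(172,297,.011)-g(435,297,.011)).round(4))
print('top',g(344,340,.063).round(4),'d',np.linalg.norm(g(252,340,.063)-g(437,340,.063)).round(4))
T=load('top0'); print(onplane(T,158+176/5,186+146/5,.064), onplane(T,158+200/5,186+152/5,.011))
goto((.551,.142,.24),11)
E
```

```text
rest [0.5554 0.1554 0.014 ] [np.float64(0.0949), np.float64(0.0948), np.float64(0.0953), np.float64(0.0955)]
flange [0.5572 0.1565 0.011 ] r 0.0608
top [0.5564 0.1558 0.063 ] d 0.0371
[0.55364208 0.15329426 0.064     ] [0.55814544 0.15404009 0.011     ]
eef [0.4932 0.136  0.2388] tooly [ 0.987  0.159 -0.005] yaw_y 9.14 toolx [-0.0043 -0.0039 -1.    ]
total shift units [-0.029  1.16   0.066]
turn deg [-1.86  0.18  0.28]
```

```bash
python3 - <<'E'
from h import *
for i in range(4): s=ctrl.get_state(); print(np.round(s['eef_pos'],4),np.round(s['dq'],3).tolist())
goto((.5565,.156,.14),11)
E
```

```text
[0.4932 0.136  0.2388] [0.043, -0.008, 0.01, 0.005, 0.003, -0.0]
[0.4932 0.136  0.2388] [0.043, -0.008, 0.01, 0.005, 0.003, -0.0]
[0.4932 0.136  0.2388] [0.043, -0.008, 0.01, 0.005, 0.003, -0.0]
[0.4932 0.136  0.2388] [0.043, -0.008, 0.01, 0.005, 0.003, -0.0]
eef [0.4932 0.136  0.2388] tooly [ 0.987  0.159 -0.005] yaw_y 9.14 toolx [-0.0043 -0.0039 -1.    ]
total shift units [ 1.969  1.323 -0.2  ]
turn deg [-1.86  0.18  0.28]
```

drive_tool(series=[[[0.4,0.45,-0.07],[-1.0,0.1,0.15]],[[0.4,0.45,-0.07],[-0.9,0.1,0.15]],[[0.4,0.4,-0.06],[0,0,0]],[[0.4,0,0],[0,0,0]],[[0,0,0],[0,0,0]]])

```text
time: 2.15
eef_pos: [0.554, 0.1657, 0.1571]
tcp_rot: [0.447, 0.549, -0.445, 0.549]
contact_force: [-0.8, 0.1, -0.3]
opening: 0.999
```

```bash
python3 - <<'E'
from h import *
s=ctrl.get_state();goto((.5565,.156,.041),11); c=snap('wrist','w2')
E
```

```text
eef [0.554  0.1657 0.1571] tooly [0.979 0.205 0.002] yaw_y 11.84 toolx [ 0.0012  0.003  -1.    ]
total shift units [2.321 0.006 0.207]
turn deg [ 0.84 -0.16 -0.1 ]
```

View pics/w2.png

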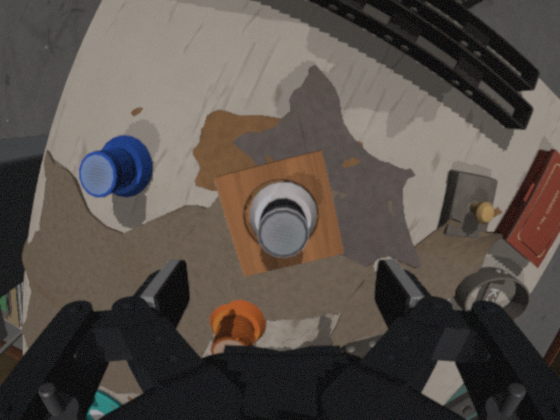

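```bash
python3 - <<'E'
from h import *
c=load('w2'); print(onplane(c,283,230.5,.063,True).round(4), onplane(c,281,212,.011,True).round(4)); goto((.5565,.156,.041),11)
E
```

```text
[0.5565 0.1583 0.063 ] [0.555  0.1582 0.011 ]
eef [0.5549 0.1658 0.1589] tooly [0.979 0.205 0.005] yaw_y 11.83 toolx [ 0.0045  0.0035 -1.    ]
total shift units [ 2.358 -0.022  0.205]
turn deg [ 0.83 -0.15 -0.29]
```

drive_tool(series=[[[0.3,0.05,0.2],[0.6,0,0]],[[0.4,0,0],[0,0,0]],[[0.4,0,0],[0,0,0]],[[0,0,0],[0,0,0]]])

```text
time: 2.6
eef_pos: [0.5615, 0.1577, 0.1061]
tcp_rot: [0.452, 0.545, -0.444, 0.55]
contact_force: [-0.4, -0.4, -1.4]
opening: 1.001
```

```bash
python3 - <<'E'
from h import *
goto((.5565,.156,.041),11);c=snap('wrist','w3');goto((.5565,.156,.041),11)
cv2.imwrite('pics/w3c.png',cv2.cvtColor(c['img'][180:,130:430],cv2.COLOR_RGB2BGR))
E
```

```text
eef [0.5615 0.1577 0.1061] tooly [0.98  0.198 0.014] yaw_y 11.41 toolx [ 0.0131  0.0041 -0.9999]
total shift units [ 1.3   -0.122  0.016]
turn deg [ 0.41 -0.09 -0.78]
eef [0.5626 0.1579 0.1079] tooly [0.98  0.198 0.017] yaw_y 11.41 toolx [ 0.0161  0.0044 -0.9999]
total shift units [ 1.335 -0.15   0.014]
turn deg [ 0.41 -0.07 -0.95]
```

View pics/w3.png

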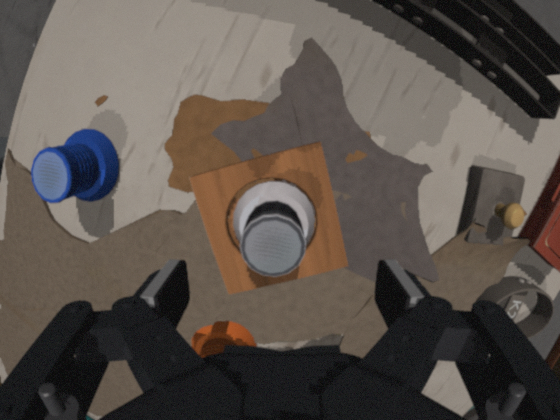

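drive_tool(series=[[[0.35,-0.1,0.01],[0.3,0,-0.9]],[[0.35,0,0],[0,0,0]],[[0.3,0,0],[0,0,0]],[[0,0,0],[0,0,0]]])

```text
time: 3.05
eef_pos: [0.5603, 0.1561, 0.059]
tcp_rot: [0.451, 0.544, -0.448, 0.547]
contact_force: [-0.3, 0.1, -1.2]
opening: 1.001
```

```bash
python3 - <<'E'
from h import *
goto((.5562,.157,.041),11);st()
E
```

```text
eef [0.5603 0.1561 0.059 ] tooly [0.981 0.192 0.007] yaw_y 11.05 toolx [ 0.0065  0.0015 -1.    ]
total shift units [ 0.359 -0.079 -0.033]
turn deg [ 0.05 -0.02 -0.38]
{'time': 3.05, 'eef_pos': [0.5603, 0.1561, 0.059], 'tcp_rot': [0.4514, 0.5444, -0.4476, 0.5472], 'contact_force': [-0.2873, 0.1145, -1.2146], 'wrist_torque': [0.0274, 0.0383, 0.0172], 'opening': 1.0014, 'qpos': [0.097, 0.2996, 1.929, 0.0011, 0.9063, -0.0966]}
```

drive_tool(series=[[[0.2,-0.08,-0.03],[0,0,-0.4]],[[0.16,-0.02,0],[0,0,0]],[[0,0,0],[0,0,0]]])

```text
time: 3.35
eef_pos: [0.5553, 0.1567, 0.0403]
tcp_rot: [0.45, 0.546, -0.449, 0.546]
contact_force: [-0.8, 0.6, 0.6]
opening: 0.997
```

```bash
python3 - <<'E'
from h import *
goto((.5562,.157,.041),11);c=snap('scene','s4')
cv2.imwrite('pics/s4c.png',cv2.resize(cv2.cvtColor(c['img'][120:240,140:300],cv2.COLOR_RGB2BGR),None,fx=5,fy=5))
E
```

```text
eef [0.5553 0.1567 0.0403] tooly [0.981 0.192 0.   ] yaw_y 11.04 toolx [ 3.e-04  2.e-04 -1.e+00]
total shift units [-0.013  0.018 -0.003]
turn deg [ 0.04 -0.01 -0.02]
```

View pics/s4c.png

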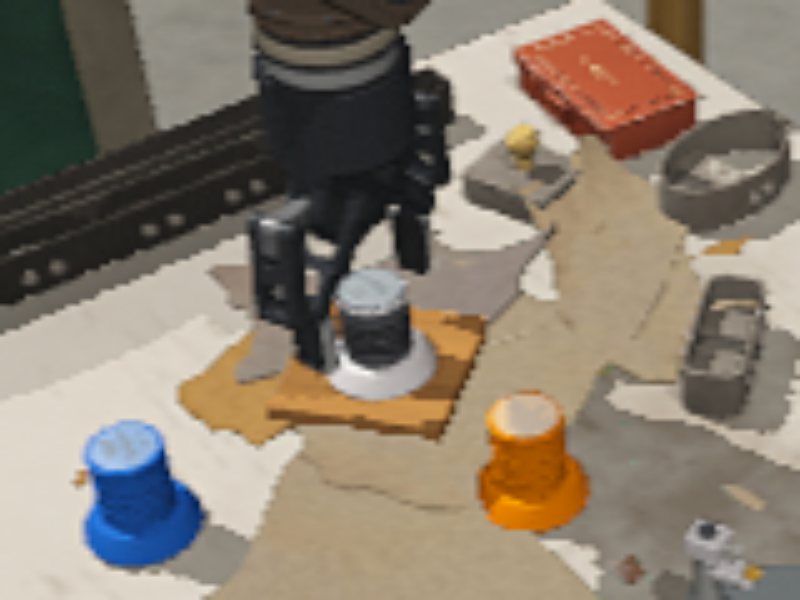

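Fingers straddle the barrel at scene (213,182) with clear gaps. Closing now.

drive_tool(series=[[[0,0,0],[0,0,0]],[[0,0,0],[0,0,0]],[[0,0,0],[0,0,0]],[[0,0,0],[0,0,0]],[[0,0,0],[0,0,0]]], grip=-1, newtons=60)

```text
time: 3.9
eef_pos: [0.5573, 0.157, 0.0429]
tcp_rot: [0.451, 0.545, -0.448, 0.547]
contact_force: [-0.4, -0.5, -1.4]
opening: 0.429
```

drive_tool(series=[[[0,0,0],[0,0,0]],[[0,0,0],[0,0,0]]])

```text
time: 4.1
eef_pos: [0.5569, 0.157, 0.0426]
tcp_rot: [0.451, 0.545, -0.448, 0.547]
contact_force: [-0.2, 0.1, -0.7]
opening: 0.43
```

```bash
python3 - <<'E'
from h import *
st();goto((.5562,.157,.19),11)
E
```

```text
{'time': 4.1, 'eef_pos': [0.5569, 0.157, 0.0426], 'tcp_rot': [0.4507, 0.5448, -0.4484, 0.5468], 'contact_force': [-0.1752, 0.1374, -0.6584], 'wrist_torque': [0.0036, -0.0682, 0.0172], 'opening': 0.4297, 'qpos': [0.0994, 0.3212, 1.9384, 0.0002, 0.8777, -0.0937]}
eef [0.5569 0.157  0.0426] tooly [0.981 0.192 0.004] yaw_y 11.05 toolx [ 4.2e-03  6.0e-04 -1.0e+00]
total shift units [-2.949e+00 -2.000e-03 -3.000e-03]
turn deg [ 0.05  0.01 -0.25]
```

drive_tool(series=[[[-0.3,0,0],[0,0,-0.2]],[[-0.7,0,0],[0,0,0]],[[-0.9,0,0],[0,0,0]],[[-0.9,0,0],[0,0,0]],[[-0.1,0,0],[0,0,0]]])

```text
time: 4.6
eef_pos: [0.5537, 0.1565, 0.1873]
tcp_rot: [0.447, 0.548, -0.452, 0.543]
contact_force: [1.1, 0.0, -0.3]
opening: 0.427
```

```bash
python3 - <<'E'
from h import *
st();goto((.522,-.05,.19),11);c=snap('wrist','w5')
E
```

```text
{'time': 4.6, 'eef_pos': [0.5537, 0.1565, 0.1873], 'tcp_rot': [0.4469, 0.5484, -0.4523, 0.5431], 'contact_force': [1.1488, 0.0321, -0.3228], 'wrist_torque': [-0.0301, -0.0647, 0.0238], 'opening': 0.4271, 'qpos': [0.0993, 0.1261, 1.8685, -0.0002, 1.1577, -0.0932]}
eef [0.5537 0.1565 0.1873] tooly [ 0.981  0.191 -0.011] yaw_y 11.04 toolx [-0.0107 -0.0012 -0.9999]
total shift units [-0.043 -1.414  3.933]
turn deg [ 0.03 -0.05  0.62]
```

View pics/w5.png

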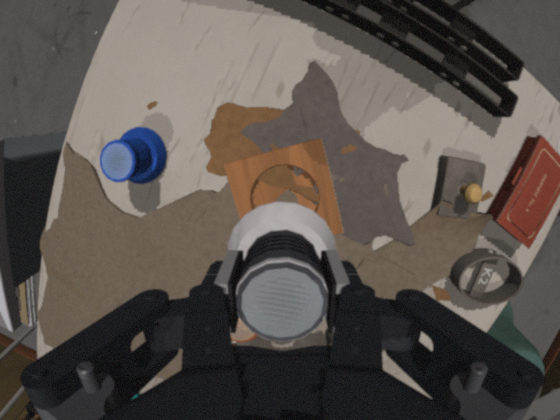

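drive_tool(series=[[[-0.05,-0.12,0.4],[0,0,0.6]],[[-0.05,-0.22,0.77],[0,0,0]],[[-0.05,-0.22,0.77],[0,0,0]],[[0,-0.22,0.77],[0,0,0]],[[0,-0.22,0.77],[0,0,0]]])

```text
time: 5.15
eef_pos: [0.5316, -0.0243, 0.1831]
tcp_rot: [0.444, 0.553, -0.45, 0.542]
contact_force: [0.8, -0.1, -2.4]
opening: 0.427
```

drive_tool(series=[[[0,-0.22,0.77],[0,0,0]],[[0,-0.22,0.77],[0,0,0]],[[0,-0.22,0.77],[0,0,0]],[[0,-0.22,0.77],[0,0,0]],[[0,-0.1,0.4],[0,0,0]]])

```text
time: 5.65
eef_pos: [0.5101, -0.2109, 0.1693]
tcp_rot: [0.443, 0.56, -0.452, 0.535]
contact_force: [1.1, 0.2, -1.5]
opening: 0.427
```

drive_tool(series=[[[0,0,0],[0,0,0]],[[0,0,0],[0,0,0]]])

```text
time: 5.85
eef_pos: [0.5075, -0.2123, 0.1646]
tcp_rot: [0.444, 0.561, -0.454, 0.531]
contact_force: [0.4, 1.0, -0.7]
opening: 0.426
```

```bash
python3 - <<'E'
from h import *
st();goto((.522,-.205,.20),11);c=snap('wrist','w6');goto((.522,-.205,.20),11)
E
```

```text
{'time': 5.85, 'eef_pos': [0.5075, -0.2123, 0.1646], 'tcp_rot': [0.4439, 0.5612, -0.4538, 0.5311], 'contact_force': [0.3765, 0.955, -0.7235], 'wrist_torque': [0.0075, -0.034, -0.0003], 'opening': 0.4261, 'qpos': [-0.5766, 0.1145, 1.9265, -0.0101, 1.1444, -0.7672]}
eef [ 0.5075 -0.2123  0.1646] tooly [ 0.98   0.194 -0.038] yaw_y 11.19 toolx [-0.0417  0.0162 -0.999 ]
total shift units [-0.717  0.285 -0.105]
turn deg [ 0.17 -1.37  2.17]
eef [ 0.5074 -0.212   0.1645] tooly [ 0.98   0.195 -0.038] yaw_y 11.24 toolx [-0.0421  0.016  -0.999 ]
total shift units [-0.72   0.285 -0.097]
turn deg [ 0.21 -1.36  2.19]
```

View pics/w6.png

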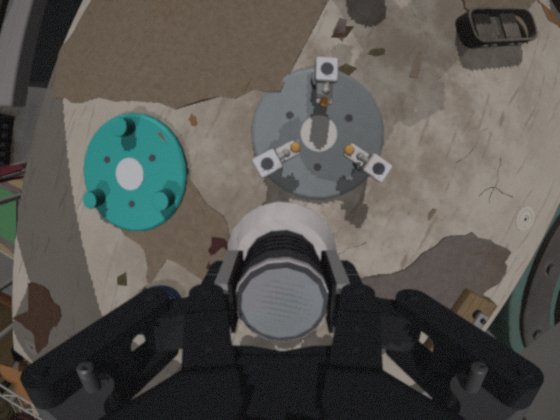

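Stand clearly visible: foot centre ~(318,133), screws (327,68), (267,164), (380,168), brass pads (323,101), (295,146), (349,149). The tool has tilted 2.5°, so I'll level it and look again.

drive_tool(series=[[[-0.4,0.2,-0.05],[0.1,-0.7,1.1]],[[-0.3,0.15,-0.05],[0.1,-0.7,1.1]],[[0,0,0],[0,0,0]]])

```text
time: 6.2
eef_pos: [0.5264, -0.2, 0.201]
tcp_rot: [0.449, 0.546, -0.448, 0.547]
contact_force: [-0.2, -0.0, -1.5]
opening: 0.429
```

```bash
python3 - <<'E'
from h import *
goto((.522,-.205,.20),11);c=snap('wrist','w7');goto((.522,-.205,.20),11);snap('top','top7')
cv2.imwrite('pics/z7.png',cv2.resize(cv2.cvtColor(c['img'][60:220,215:415],cv2.COLOR_RGB2BGR),None,fx=4,fy=3.75 and 4,interpolation=cv2.INTER_CUBIC)[:600])
E
```

```text
eef [ 0.5264 -0.2     0.201 ] tooly [0.981 0.194 0.003] yaw_y 11.21 toolx [ 2.7e-03  2.0e-04 -1.0e+00]
total shift units [ 0.019 -0.107  0.081]
turn deg [ 0.21  0.02 -0.16]
eef [ 0.5259 -0.2     0.2002] tooly [0.981 0.194 0.002] yaw_y 11.21 toolx [ 1.4e-03  8.0e-04 -1.0e+00]
total shift units [ 0.003 -0.097  0.084]
turn deg [ 0.21 -0.03 -0.09]
```

View pics/z7.png

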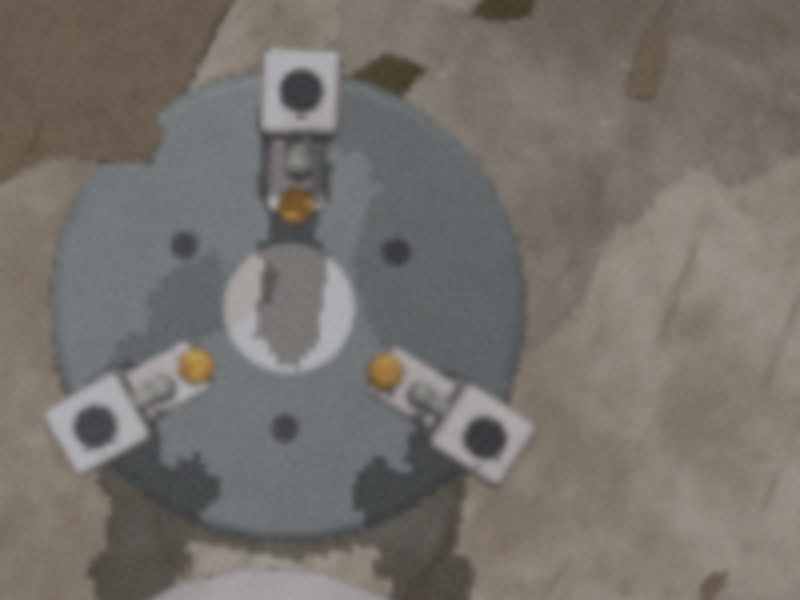

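```bash
python3 - <<'E'
from h import *
from scipy.optimize import brentq
c=load('w7'); px=lambda X,Y:(215+(X+.5)/4-.5,60+(Y+.5)/4-.5)
def circ(P):
    A=np.c_[2*P[:,:2],np.ones(3)];b=(P[:,:2]**2).sum(1);s=np.linalg.solve(A,b);return s[:2],np.sqrt(s[2]+s[:2]@s[:2])
for n,pts,r in(('pads',[(296,206),(196,366),(385,372)],.0235),('screws',[(301,91),(96,426),(485,438)],.046),('holes',[(184,245),(396,252),(285,428)],None)):
    f=lambda h:circ(np.array([onplane(c,*px(*p),h,True) for p in pts]))
    if r:
        h=brentq(lambda h:f(h)[1]-r,0,.12); print(n,'h',round(h,4),f(h)[0].round(4))
        for h in(.038,.05,.062,.078): print('   ',h,f(h)[0].round(4),f(h)[1].round(4))
    else: print(n,f(.01))
print('foot',onplane(c,*px(289,303),.01,True).round(4),'hub',onplane(c,*px(290,307),.01,True).round(4), 'w',np.linalg.norm(onplane(c,*px(52,303),.01,True)-onplane(c,*px(525,303),.01,True)))
# triangulate screws w/ top0 & scene0 & wrist
T=load('top0');S=load('scene0')
sc=[(301,91),(96,426),(485,438)]
# top0 zoom5 origin (278,197), offset 400 ; scene0 zoom5 origin (260,212), offset (400,300)
tp=[(512-400,156),(672-400,210),(638-400,45)]
def ray(c,u,v,fish):
    a=onplane(c,u,v,0,fish);b=onplane(c,u,v,.1,fish);return a,(b-a)/np.linalg.norm(b-a)
def tri(rs):
    A=sum(np.eye(3)-np.outer(d,d) for _,d in rs);b=sum((np.eye(3)-np.outer(d,d))@a for a,d in rs);return np.linalg.solve(A,b)
for (x,y) in sc: print('screw dir',onplane(c,*px(x,y),.065,True).round(3), proj(T,onplane(c,*px(x,y),.065,True)),proj(S,onplane(c,*px(x,y),.065,True)))
E
```

```text
pads h 0.0526 [ 0.5207 -0.1432]
    0.038 [ 0.5211 -0.1437] 0.0247
    0.05 [ 0.5208 -0.1433] 0.0237
    0.062 [ 0.5205 -0.1429] 0.0227
    0.078 [ 0.52   -0.1424] 0.0214
screws h 0.0706 [ 0.5208 -0.1431]
    0.038 [ 0.5218 -0.1442] 0.0517
    0.05 [ 0.5214 -0.1438] 0.0496
    0.062 [ 0.5211 -0.1434] 0.0475
    0.078 [ 0.5206 -0.1428] 0.0447
holes (array([ 0.52057131, -0.14311191]), np.float64(0.030081293157241087))
foot [ 0.5205 -0.1419  0.01  ] hub [ 0.521  -0.1428  0.01  ] w 0.11783329033685996
screw dir [ 0.513 -0.097  0.065] [298.9265045  228.90190142] [280.58974725 227.34325299]
screw dir [ 0.485 -0.173  0.065] [332.00229055 239.91529258] [301.29353489 250.16581317]
screw dir [ 0.565 -0.16   0.065] [324.80775378 206.19342433] [316.34036279 226.17305343]
```

```bash
python3 - <<'E'
from h import *
c=load('w7'); cv2.imwrite('pics/z7b.png',cv2.resize(cv2.cvtColor(c['img'][190:350,200:360],cv2.COLOR_RGB2BGR),None,fx=3.75,fy=3.75,interpolation=cv2.INTER_CUBIC))
E
```

```text
(no output)
```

View pics/z7b.png

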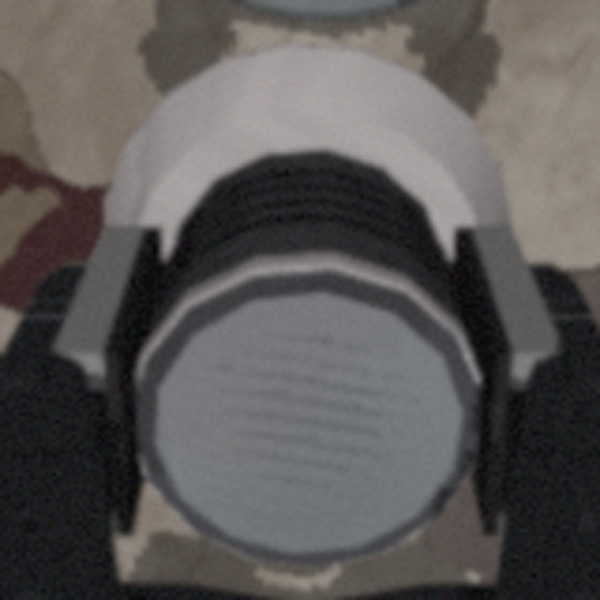

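```bash
python3 - <<'E'
from h import *
c=load('w7'); px=lambda X,Y:(200+(X+.5)/3.75-.5,190+(Y+.5)/3.75-.5)
tcp=np.array([.5259,-.2,.2004]); ty=np.array([.981,.194,0]);tz=np.array([.194,-.981,0])
for dz in(.0194,.0214):
    g=lambda X,Y,d=dz:onplane(c,*px(X,Y),tcp[2]+d,True)-tcp
    for n,(L,R_,T,B) in dict(rim=((136,412),(484,405),(310,258),(310,564)),glass=((155,418),(465,418),(310,290),(310,555))).items():
        P=np.array([g(*p) for p in(L,R_,T,B)]); print(n,dz,'y:',(P[:2]@ty*1000).round(1),'z:',(P[2:]@tz*1000).round(1))
# flange max-dia top point at z = tcp-.0366+.006
d=-.0366+.006
P=onplane(c,*px(310,45),tcp[2]+d,True)-tcp; print('flange far edge z',P@tz*1000)
E
```

```text
rim 0.0194 y: [-18.1  19.2] z: [-18.2  20.6]
glass 0.0194 y: [-16.1  17.3] z: [-14.6  19.3]
rim 0.0214 y: [-17.8  18.9] z: [-19.   19.1]
glass 0.0214 y: [-15.8  17. ] z: [-15.5  17.7]
flange far edge z -28.459956847429055
```

```bash
python3 - <<'E'
from h import *
goto((.5202,-.1427,.125),11)
E
```

```text
eef [ 0.5252 -0.2001  0.199 ] tooly [ 0.981  0.194 -0.   ] yaw_y 11.18 toolx [-6.0e-04  1.5e-03 -1.0e+00]
total shift units [ 1.482  0.125 -1.144]
turn deg [ 0.18 -0.09  0.02]
```

drive_tool(series=[[[0.2,0.03,-0.3],[0,0,0]],[[0.2,0.04,-0.4],[0,0,0]],[[0.2,0.04,-0.35],[0,0,0]],[[0.4,0,-0.1],[0,0,0]],[[0,0,0],[0,0,0]]])

```text
time: 6.8
eef_pos: [0.5164, -0.1355, 0.1437]
tcp_rot: [0.449, 0.549, -0.449, 0.544]
contact_force: [-0.4, 0.5, -1.6]
opening: 0.428
```

drive_tool(series=[[[0,0,0],[0,0,0]],[[0,0,0],[0,0,0]]])

```text
time: 7.0
eef_pos: [0.5158, -0.1344, 0.1432]
tcp_rot: [0.449, 0.55, -0.448, 0.544]
contact_force: [-0.2, -0.7, -1.3]
opening: 0.431
```

```bash
python3 - <<'E'
from h import *
goto((.5202,-.1427,.125),11);st()
E
```

```text
eef [ 0.5158 -0.1344  0.1432] tooly [ 0.981  0.195 -0.005] yaw_y 11.26 toolx [-0.0066  0.0056 -1.    ]
total shift units [0.362 0.056 0.182]
turn deg [ 0.26 -0.39  0.31]
{'time': 7.0, 'eef_pos': [0.5158, -0.1344, 0.1432], 'tcp_rot': [0.4486, 0.5497, -0.4485, 0.5436], 'contact_force': [-0.1816, -0.7002, -1.2843], 'wrist_torque': [0.0148, 0.0007, 0.0502], 'opening': 0.4306, 'qpos': [-0.4464, 0.0846, 2.002, 0.0025, 1.0634, -0.6441]}
```

drive_tool(series=[[[0.18,0.03,0.09],[0.15,-0.2,0.15]],[[0.18,0.03,0.09],[0.1,-0.2,0.15]],[[0,0,0],[0,0,0]],[[0,0,0],[0,0,0]]])

```text
time: 7.4
eef_pos: [0.5222, -0.1452, 0.1255]
tcp_rot: [0.451, 0.543, -0.45, 0.547]
contact_force: [-0.1, -0.7, -1.4]
opening: 0.432
```

```bash
python3 - <<'E'
from h import *
goto((.5202,-.1427,.125),11);c=snap('scene','s8');goto((.5202,-.1427,.125),11);w=snap('wrist','w8');goto((.5202,-.1427,.125),11)
a=cv2.resize(cv2.cvtColor(c['img'][190:290,240:360],cv2.COLOR_RGB2BGR),(480,400),interpolation=cv2.INTER_CUBIC)
b=cv2.cvtColor(w['img'][20:420,120:440],cv2.COLOR_RGB2BGR)
cv2.imwrite('pics/z8.png',np.hstack([a,b]))
E
```

```text
eef [ 0.5222 -0.1452  0.1255] tooly [0.982 0.189 0.003] yaw_y 10.88 toolx [ 0.004  -0.0027 -1.    ]
total shift units [ 0.01  -0.029 -0.056]
turn deg [-0.12  0.2  -0.19]
eef [ 0.522  -0.1451  0.1255] tooly [0.982 0.189 0.003] yaw_y 10.88 toolx [ 0.0038 -0.0027 -1.    ]
total shift units [ 0.009 -0.027 -0.054]
turn deg [-0.12  0.19 -0.18]
eef [ 0.522  -0.145   0.1256] tooly [0.982 0.189 0.003] yaw_y 10.89 toolx [ 0.0039 -0.0027 -1.    ]
total shift units [ 0.012 -0.028 -0.051]
turn deg [-0.11  0.19 -0.19]
```

View pics/z8.png

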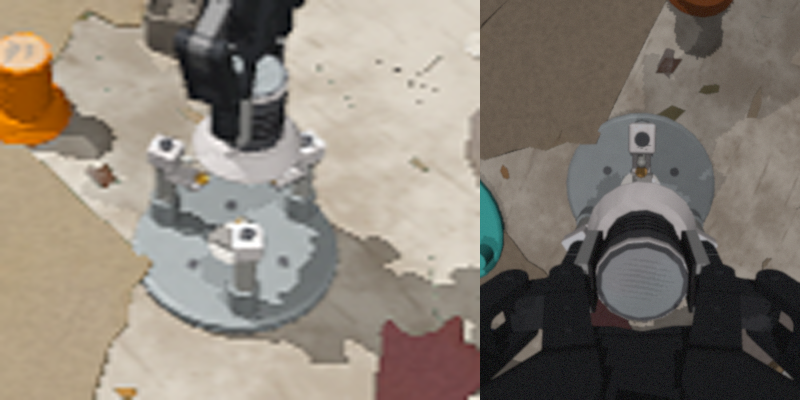

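drive_tool(series=[[[0.12,-0.025,-0.05],[-0.1,0.2,-0.2]],[[0.12,0,0],[0,0,0]],[[0,0,0],[0,0,0]],[[0,0,0],[0,0,0]]])

```text
time: 7.9
eef_pos: [0.5204, -0.1425, 0.113]
tcp_rot: [0.45, 0.546, -0.45, 0.546]
contact_force: [-0.1, 0.6, -0.7]
opening: 0.426
```

```bash
python3 - <<'E'
from h import *
goto((.5202,-.1427,.105),11);w=snap('wrist','w9');st()
b=cv2.resize(cv2.cvtColor(w['img'][120:360,180:400],cv2.COLOR_RGB2BGR),(550,600),interpolation=cv2.INTER_CUBIC)
cv2.imwrite('pics/z9.png',b)
E
```

```text
eef [ 0.5204 -0.1425  0.113 ] tooly [0.982 0.191 0.   ] yaw_y 11.01 toolx [ 1.e-04  1.e-04 -1.e+00]
total shift units [ 0.159 -0.004  0.003]
turn deg [ 0.01 -0.01 -0.01]
{'time': 7.95, 'eef_pos': [0.5203, -0.1425, 0.1129], 'tcp_rot': [0.4498, 0.5457, -0.4497, 0.5455], 'contact_force': [-0.0354, 0.2894, -0.4843], 'wrist_torque': [0.0087, -0.0125, 0.0744], 'opening': 0.4283, 'qpos': [-0.4555, 0.1365, 2.008, 0.0001, 0.9974, -0.6477]}
```

View pics/z9.png

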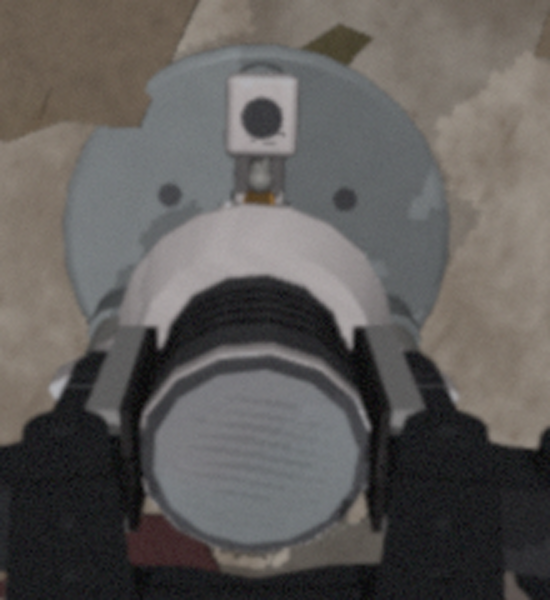

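drive_tool(series=[[[0.06,0,0],[0,0,0]],[[0.06,0,0],[0,0,0]],[[0.06,0,0],[0,0,0]],[[0,0,0],[0,0,0]]])

```text
time: 8.35
eef_pos: [0.5205, -0.1425, 0.1035]
tcp_rot: [0.45, 0.546, -0.45, 0.546]
contact_force: [-0.2, 0.4, -0.7]
opening: 0.428
```

```bash
python3 - <<'E'
from h import *
goto((.5202,-.1427,.09),11);st()
E
```

```text
eef [ 0.5205 -0.1425  0.1035] tooly [0.982 0.191 0.   ] yaw_y 11.01 toolx [ 5.e-04 -1.e-04 -1.e+00]
total shift units [ 0.269 -0.007  0.003]
turn deg [ 0.01  0.01 -0.03]
{'time': 8.35, 'eef_pos': [0.5205, -0.1425, 0.1035], 'tcp_rot': [0.4498, 0.5455, -0.4496, 0.5458], 'contact_force': [-0.2102, 0.3861, -0.7396], 'wrist_torque': [0.0125, 0.01, 0.0182], 'opening': 0.428, 'qpos': [-0.4553, 0.1505, 2.0123, 0.0001, 0.9784, -0.6477]}
```

drive_tool(series=[[[0.04,-0.005,0],[0,0,0]],[[0.04,0,0],[0,0,0]],[[0,0,0],[0,0,0]]])

```text
time: 8.65
eef_pos: [0.5207, -0.1425, 0.0999]
tcp_rot: [0.45, 0.545, -0.449, 0.546]
contact_force: [-0.9, 1.0, 0.6]
opening: 0.431
```

drive_tool(series=[[[0.04,0,0],[0,0,0]],[[0,0,0],[0,0,0]]])

```text
time: 8.85
eef_pos: [0.5211, -0.1423, 0.0989]
tcp_rot: [0.45, 0.545, -0.449, 0.546]
contact_force: [-1.6, 0.2, 2.0]
opening: 0.425
```

drive_tool(series=[[[0.04,0,0],[0,0,0]],[[0,0,0],[0,0,0]]])

```text
time: 9.05
eef_pos: [0.5216, -0.1424, 0.0978]
tcp_rot: [0.45, 0.545, -0.449, 0.546]
contact_force: [-1.4, 0.4, -0.0]
opening: 0.428
```

```bash
python3 - <<'E'
from h import *
goto((.5202,-.1427,.09),11);st()
E
```

```text
eef [ 0.5216 -0.1424  0.0978] tooly [0.982 0.191 0.003] yaw_y 11.02 toolx [ 2.6e-03  3.0e-04 -1.0e+00]
total shift units [ 0.157 -0.029  0.001]
turn deg [ 0.02  0.01 -0.15]
{'time': 9.05, 'eef_pos': [0.5216, -0.1424, 0.0978], 'tcp_rot': [0.4504, 0.5451, -0.449, 0.5463], 'contact_force': [-1.397, 0.4103, -0.0367], 'wrist_torque': [0.219, 0.2294, 0.04], 'opening': 0.428, 'qpos': [-0.4549, 0.1601, 2.0134, 0.0018, 0.9659, -0.6481]}
```

drive_tool(series=[[[0.04,-0.02,0],[0,0,0]],[[0.02,0,0],[0,0,0]]])

```text
time: 9.25
eef_pos: [0.5212, -0.1425, 0.095]
tcp_rot: [0.451, 0.544, -0.449, 0.547]
contact_force: [0.2, -0.0, -3.1]
opening: 0.429
```

```bash
python3 - <<'E'
from h import *
goto((.5202,-.1427,.09),11);st()
E
```

```text
eef [ 0.5212 -0.1425  0.095 ] tooly [0.982 0.191 0.005] yaw_y 11.01 toolx [ 4.6e-03  3.0e-04 -1.0e+00]
total shift units [ 0.101 -0.02   0.   ]
turn deg [ 0.01  0.03 -0.26]
{'time': 9.25, 'eef_pos': [0.5212, -0.1425, 0.095], 'tcp_rot': [0.4508, 0.5445, -0.4486, 0.5468], 'contact_force': [0.219, -0.0057, -3.0691], 'wrist_torque': [0.1615, -0.0225, 0.0343], 'opening': 0.4291, 'qpos': [-0.4557, 0.1627, 2.0165, 0.0028, 0.9585, -0.6495]}
```

drive_tool(series=[[[0.03,-0.01,0],[0,0,-0.2]],[[0,0,0],[0,0,0]]])

```text
time: 9.45
eef_pos: [0.5207, -0.1425, 0.092]
tcp_rot: [0.45, 0.545, -0.45, 0.546]
contact_force: [1.4, 1.5, -2.7]
opening: 0.429
```

```bash
python3 - <<'E'
from h import *
goto((.5202,-.1427,.09),11);st()
E
```

```text
eef [ 0.5207 -0.1425  0.092 ] tooly [0.982 0.19  0.002] yaw_y 10.97 toolx [ 2.1e-03 -3.0e-04 -1.0e+00]
total shift units [ 0.041 -0.01   0.002]
turn deg [-0.03  0.04 -0.12]
{'time': 9.45, 'eef_pos': [0.5207, -0.1425, 0.092], 'tcp_rot': [0.4503, 0.5449, -0.4495, 0.5461], 'contact_force': [1.391, 1.5162, -2.7192], 'wrist_torque': [0.2599, -0.2081, 0.021], 'opening': 0.4288, 'qpos': [-0.4554, 0.1674, 2.0176, 0.0009, 0.9546, -0.6474]}
```

drive_tool(series=[[[0.03,-0.01,0],[0,0,0]],[[0,0,0],[0,0,0]]])

```text
time: 9.65
eef_pos: [0.5207, -0.1425, 0.0919]
tcp_rot: [0.45, 0.545, -0.449, 0.546]
contact_force: [-0.4, 0.9, -1.8]
opening: 0.427
```

drive_tool(series=[[[0.03,0,0],[0,0,0]],[[0,0,0],[0,0,0]]])

```text
time: 9.85
eef_pos: [0.5208, -0.1425, 0.092]
tcp_rot: [0.45, 0.546, -0.45, 0.546]
contact_force: [0.7, 2.0, -2.8]
opening: 0.427
```

```bash
python3 - <<'E'
from h import *
goto((.5202,-.1427,.09),11);st()
E
```

```text
eef [ 0.5208 -0.1425  0.092 ] tooly [0.982 0.19  0.001] yaw_y 10.98 toolx [ 7.e-04  7.e-04 -1.e+00]
total shift units [ 0.039 -0.012  0.001]
turn deg [-0.02 -0.03 -0.05]
{'time': 9.85, 'eef_pos': [0.5208, -0.1425, 0.092], 'tcp_rot': [0.4502, 0.5455, -0.4495, 0.5456], 'contact_force': [0.7132, 1.9869, -2.8459], 'wrist_torque': [0.3001, -0.1167, 0.017], 'opening': 0.4269, 'qpos': [-0.4555, 0.1685, 2.0165, 0.0012, 0.9563, -0.6479]}
```

drive_tool(series=[[[0.04,0,0],[0,0,0]]])

```text
time: 9.95
eef_pos: [0.5209, -0.1426, 0.0917]
tcp_rot: [0.45, 0.546, -0.45, 0.545]
contact_force: [-6.6, 4.5, 18.4]
opening: 0.424
```

drive_tool(series=[[[0.07,0,0],[0,0,0]]])

```text
time: 10.05
eef_pos: [0.5211, -0.1427, 0.0915]
tcp_rot: [0.449, 0.547, -0.45, 0.545]
contact_force: [-11.1, 6.4, 27.1]
opening: 0.43
```

```bash
python3 - <<'E'
from h import *
goto((.5202,-.1427,.09),11);st()
E
```

```text
eef [ 0.5211 -0.1427  0.0915] tooly [ 0.982  0.191 -0.003] yaw_y 11.01 toolx [-0.0029  0.0016 -1.    ]
total shift units [ 0.031 -0.018 -0.004]
turn deg [ 0.01 -0.12  0.15]
{'time': 10.05, 'eef_pos': [0.5211, -0.1427, 0.0915], 'tcp_rot': [0.4495, 0.5468, -0.4499, 0.5445], 'contact_force': [-11.0752, 6.3979, 27.0528], 'wrist_torque': [1.0182, 1.9544, -0.0627], 'opening': 0.4303, 'qpos': [-0.4552, 0.1717, 2.0136, 0.0002, 0.9595, -0.6476]}
```

That was a hard stop, but my second press reached 27 N, above the 20 N guide. Unloading now.

drive_tool(series=[[[-0.005,0,0],[0,0,0]],[[0,0,0],[0,0,0]]])

```text
time: 10.25
eef_pos: [0.5208, -0.1425, 0.0919]
tcp_rot: [0.449, 0.547, -0.45, 0.544]
contact_force: [0.6, 2.0, -0.8]
opening: 0.43
```

```bash
python3 - <<'E'
from h import *
goto((.5202,-.1427,.09),11);st();c=snap('scene','s11');w=snap('wrist','w11')
a=cv2.resize(cv2.cvtColor(c['img'][200:280,250:350],cv2.COLOR_RGB2BGR),(400,320),interpolation=cv2.INTER_CUBIC)
b=cv2.cvtColor(w['img'][100:420,80:480],cv2.COLOR_RGB2BGR)
cv2.imwrite('pics/z11.png',np.hstack([a,b]))
E
```

```text
eef [ 0.5208 -0.1425  0.0919] tooly [ 0.982  0.191 -0.003] yaw_y 11.02 toolx [-0.0033  0.0018 -1.    ]
total shift units [ 0.039 -0.012  0.002]
turn deg [ 0.02 -0.14  0.16]
{'time': 10.25, 'eef_pos': [0.5208, -0.1425, 0.0919], 'tcp_rot': [0.4494, 0.547, -0.4499, 0.5444], 'contact_force': [0.6169, 1.9814, -0.7689], 'wrist_torque': [0.2427, -0.1987, 0.0659], 'opening': 0.4303, 'qpos': [-0.4551, 0.1706, 2.0141, 0.0002, 0.9606, -0.6476]}
```

View pics/z11.png

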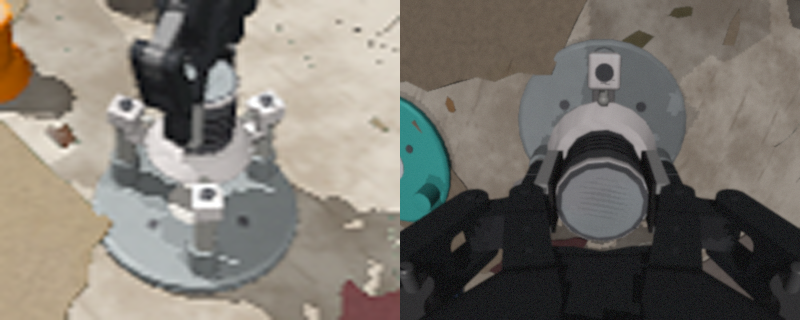

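drive_tool(series=[[[0,0,0],[0,0,0]],[[0,0,0],[0,0,0]],[[0,0,0],[0,0,0]],[[0,0,0],[0,0,0]]], grip=0.5)

```text
time: 10.75
eef_pos: [0.5206, -0.1437, 0.0909]
tcp_rot: [0.449, 0.547, -0.451, 0.545]
contact_force: [0.5, 0.0, -0.2]
opening: 0.751
```

```bash
python3 - <<'E'
from h import *
st();w=snap('wrist','w12')
E
```

```text
{'time': 10.75, 'eef_pos': [0.5206, -0.1437, 0.0909], 'tcp_rot': [0.4485, 0.5469, -0.4506, 0.5447], 'contact_force': [0.4605, 0.0323, -0.197], 'wrist_torque': [-0.051, 0.0149, 0.0224], 'opening': 0.7505, 'qpos': [-0.4562, 0.1725, 2.014, -0.0026, 0.9586, -0.6474]}
```

View pics/w12.png

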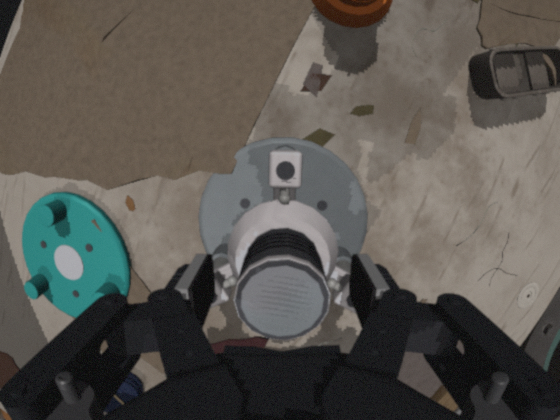

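Released, and the lens sits between the columns with both fingers clear. I'll raise straight up, slowly at first, then measure the lens pose.

drive_tool(series=[[[-0.2,0,0],[0,0,0]],[[-0.4,0,0],[0,0,0]],[[-0.6,0,0],[0,0,0]],[[-0.7,0,0],[0,0,0]],[[-0.4,0,0.2],[0,0,0]]])

```text
time: 11.3
eef_pos: [0.5207, -0.152, 0.2078]
tcp_rot: [0.447, 0.55, -0.451, 0.542]
contact_force: [0.4, -0.2, -0.1]
opening: 0.748
```

drive_tool(series=[[[0,0,0.7],[0,0,0]],[[0,0,0.6],[0,0,0]],[[0,0,0],[0,0,0]],[[0,0,0],[0,0,0]]])

```text
time: 11.7
eef_pos: [0.5367, -0.2196, 0.2178]
tcp_rot: [0.448, 0.545, -0.45, 0.548]
contact_force: [-0.6, 0.0, 0.4]
opening: 0.752
```

```bash
python3 - <<'E'
from h import *
goto((.5202,-.1427,.09),11);c=snap('scene','s13');w=snap('wrist','w13')
a=cv2.resize(cv2.cvtColor(c['img'][195:285,245:365],cv2.COLOR_RGB2BGR),(480,360),interpolation=cv2.INTER_CUBIC)
cv2.imwrite('pics/s13c.png',a)
E
```

```text
eef [ 0.5367 -0.2196  0.2178] tooly [ 0.981  0.193 -0.   ] yaw_y 11.15 toolx [ 9.0e-04 -4.8e-03 -1.0e+00]
total shift units [ 2.548 -0.026 -1.586]
turn deg [0.15 0.28 0.  ]
```

View pics/s13c.png

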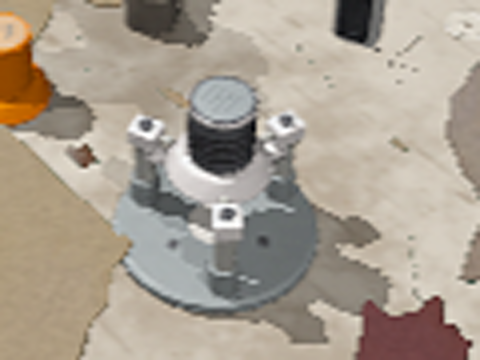

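View pics/w13.png

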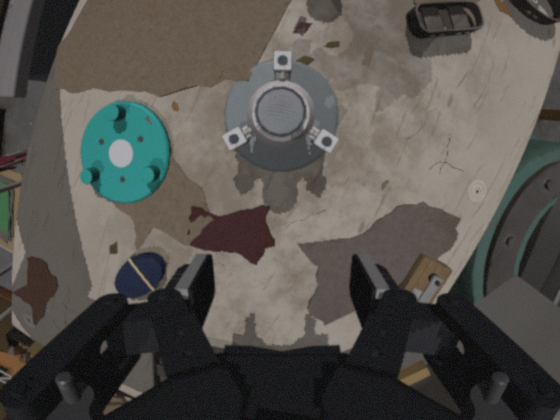

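```bash
python3 - <<'E'
from h import *
w=load('w13'); cv2.imwrite('pics/z13.png',cv2.resize(cv2.cvtColor(w['img'][45:175,215:345],cv2.COLOR_RGB2BGR),(585,585),interpolation=cv2.INTER_CUBIC))
E
```

```text
(no output)
```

View pics/z13.png

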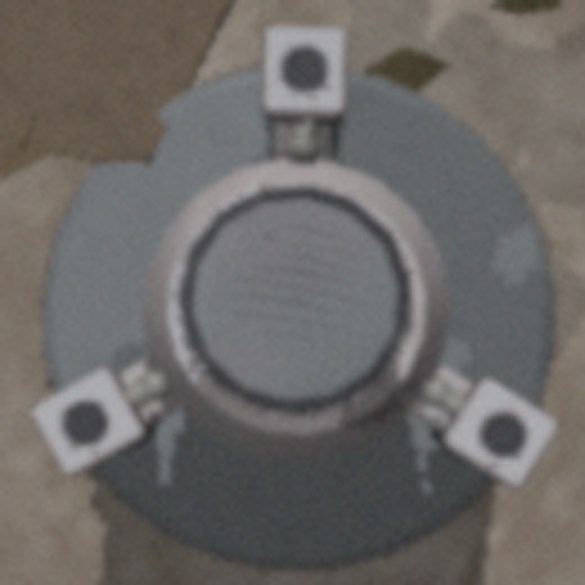

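```bash
python3 - <<'E'
from h import *
c=load('w13'); px=lambda X,Y:(215+(X+.5)/4.5-.5,45+(Y+.5)/4.5-.5)
def circ(P):
    A=np.c_[2*P[:,:2],np.ones(3)];b=(P[:,:2]**2).sum(1);s=np.linalg.solve(A,b);return s[:2],np.sqrt(s[2]+s[:2]@s[:2])
p=.054; G=lambda X,Y,z:onplane(c,*px(X,Y),z,True)
C,r=circ(np.array([G(*q,p+.016) for q in((304,68),(86,423),(504,434))])); print('stand',C.round(4),r.round(4))
for n,z,l in(('flange',p+.005,((147,297),(448,297),(298,158),(298,436))),('rim',p+.057,((182,298),(412,298),(297,186),(297,410)))):
    P=np.array([G(*q,z) for q in l]);
    print(n,P.mean(0).round(4),'off mm',((P.mean(0)[:2]-C)*1000).round(2),np.linalg.norm(P[0]-P[1]).round(4),np.linalg.norm(P[2]-P[3]).round(4))
# scene: heights along view - lens top centre
S=load('s13'); 
for z in(.054,.058,.062): print(z,'scene proj of lens top',proj(S,[*C,z+.058]).round(1))
print('scene seen', 245+223/4, 195+101/4)
E
```

```text
stand [ 0.5208 -0.143 ] 0.0462
flange [ 0.5202 -0.1407  0.059 ] off mm [-0.57  2.24] 0.0591 0.0555
rim [ 0.5207 -0.1432  0.111 ] off mm [-0.07 -0.23] 0.0371 0.0367
0.054 scene proj of lens top [300.1 219.1]
0.058 scene proj of lens top [300.1 217.8]
0.062 scene proj of lens top [300.2 216.4]
scene seen 300.75 220.25
```

```bash
python3 - <<'E'
from h import *
s=st(); print(np.abs(s['dq']).max()); ctrl.sign_off()
E
```

```text
{'time': 11.8, 'eef_pos': [0.5366, -0.219, 0.2175], 'tcp_rot': [0.4476, 0.5452, -0.4499, 0.5477], 'contact_force': [0.5866, -0.044, -0.7667], 'wrist_torque': [0.0122, 0.0125, -0.026], 'opening': 0.7492, 'qpos': [-0.5609, 0.0983, 1.841, -0.004, 1.1993, -0.7552]}
0.01575870397447157
the job is handed in; nothing more can be done
```

The lens is out of its rest, pressed into the grey stand down to the hard stop, and released. The job was handed in at 11.8 s with the arm clear. However, I pressed too hard once: the wrist sensor read about 27 N, over your 20 N limit.

**Overpress:** My first check of the hard stop read 18 N and was enough, but I pressed again and got the 27 N reading. Adding the lens's weight and the balls' hold-down puts the pads at roughly 33–34 N, close to the 35 N failure limit. I unloaded at once. I can't rule out a brief higher peak between readings.

**Seating:**
- **Height:** The balls met the lens with its underside about 63 mm above the board, and it stopped hard at about 55 mm. That is the expected 8 mm of travel. Before the press, the camera had put the pad tops at about 53–55 mm.
- **Snap-over:** The lens pulled itself down over the last few millimetres, with the force reading about −3 N.

**Last checks, after letting go:**
- **Centring:** The top rim was within about 0.3 mm of the stand's axis, with no visible tilt.
- **Flange:** This reading disagreed, at about 2.2 mm off the axis. Its lower edge was in shadow, so it measured 55.5 mm across instead of 60 mm. I put the offset down to that.
- **Scene camera:** It showed the lens upright between the columns, about 1 pixel from where a fully seated lens should appear.
- **Not measured:** I had no direct reading of the force on each pad and did not test for rocking.
- **Other objects:** I never touched the other things on the board on purpose, and no reading suggested contact with them. I did not re-measure their positions.

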